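Rock the angle gauge on the axle boss to its mark and hold it

ROBOT

A 6-joint arm with a two-finger parallel gripper is mounted at the origin on the work surface. World frame = base frame: x ahead of the robot, y to its left, z up, the work surface at z = 0. Lengths are in m, angles in rad, forces in N, time in s.
With the tool pointing down it reaches from about 0.35 to 0.85 m from the base axis. Payload 8.1 kg.
Tool frame: the origin (TCP) lies at the very end of the fingers, on their centre line; the grasp point (between the pads) lies 19 mm behind it (ctrl.pinch_z is the distance from the TCP to the grasp point, in m); x points along the fingers, z is the direction in which the jaws open and shut, and the axes are right-handed (so a half turn about x gives the same grasp; the last joint's range is limited). The gripper opens to 93 mm and grips with 3 to 60 N. Pads are 15 mm wide; open, the fingers measure 128 mm over their backs; the gripper's body (75 mm by 188 mm) begins 65 mm behind the grasp point.
Start: joints at [-1.369, 0.13, 1.488, -0, 1.523, -0.085], TCP at [0.17, -0.575, 0.219] pointing down, gripper open.
Joint ranges: [-2.96, 2.96], [-0.89, 2.26], [0.02, 2.5], [-1.34, 4.48], [0, 2.73], [-2.66, 2.66]. Speed limits (rad/s): [2.39, 2.39, 2.79, 3.14, 3.14, 3.14].

INTERFACE

Orientations are given as a 3x3 rotation matrix whose columns are the frame's x, y, z axes.
In Python, from rig import ctrl, vision gives the robot as it stands.
- The arm moves only by the shell command python3 -m pendant 'ROWS' [FORCE]. ROWS is JSON, a list of rows, each a list of 5 numbers: the closure in counts, from 0 (fully open) to 255 (shut), then the shift along the tool's x, y, z in cm, then the turn about the tool's x in degrees. In form: [[fingers, x, y, z, roll], ...]. A call has 1 to 5 rows; each row shifts and turns the commanded pose from where the row before left it, along the tool's axes as they then stand; what a row does not reach is not made up. A row lasts 1/10 s, in which the tool goes at most 50 mm and 8.59 degrees, less where a joint would pass 70% of its speed; a pose out of reach is approached as far as the arm can. A call is refused whole if a number of a shift passes 5 or a number of a turn 8.59, either way. A call with a gripper value outside its range is refused whole. The fingers move at their own pace and stop on an object; FORCE is the grip in N (left out, the last holds). Time passes only in rows, so rows that do not move let the fingers close. It gives the time, the measured TCP pose, the force and the opening at its end, in the units of the state.
- ctrl.get_state(): the state, without advancing time (a new reading comes with each control period).
- vision.get_image(name): name is "scene" or "side" or "wrist"; returns a dict with "img" (384x512x3 uint8, blue, green, red), "fx", "fy", "cx", "cy" (pixels), "cam_to_world" (4x4, takes a point from camera to world coordinates); the wrist camera has in their place "hand_eye" (4x4, takes a point from camera to tool coordinates, whose origin is the TCP and whose axes are the tool frame's). Camera axes: x right, y down, z forward; pixel columns grow to the right and rows downward; lengths in m; the calibration is good to about 2 mm. A picture is of the moment at which its call begins: read the wrist's pose just before it. There is no depth.
- ctrl.finish_job(): hands the job in, once; it reports no verdict.
The state is a dict: "time_s": time; "joint_positions": joint angles; "dq": joint speeds; "joint_torque": joint torques, N m; "position": TCP position; "orientation": TCP orientation; "wrist_force": force on the tool from outside, world axes, zero at the start; "wrist_torque": the same for the moment, N m; "width": opening from 0.0 (shut) to 1.0 (fully open).
Only numpy, scipy, OpenCV 4.12 (cv2) and the standard library are available. Lean on these libraries where they do the work, as an engineer would, in place of code of your own. Each camera call takes 0.05 s, during which the arm holds its last target.

TASK

Pick up the pendulum angle gauge by its grip block and stand it level on the uneven two-ribbed boss of the stand, foot lying across the ribs. Then rock it gently on the boss until the swinging pointer settles in the middle of the gap of the mark clip on the dial, and hold it there: the job finishes with the gauge still gripped and lightly pressed on the boss, so that the boss can be scribed at that angle. Leave everything else on the bench where it is.

Things in the scene. Friction and masses are not known exactly. Their poses are not given: they have to be found in the camera images.
- gauge: Loose angle gauge standing upright on the bench, 0.24 to 0.45 kg. Flat-bottomed steel foot 34 (x) x 100 (y) x 8 mm; above it a round dial 120 mm across, 22 mm thick, its centre 70 mm up, same white face on both sides; black grip block on top. Origin: centre of the foot's underside; x = square to the dial, y = along the foot, z = up. Yaw within 35 degrees of x pointing away from the robot
- gauge_grip (a point): Middle of the grip block on top of the gauge, 140 mm above the foot's underside. The block is 28 mm thick (gauge x), 60 mm wide (gauge y) and spans 118 to 158 mm above the underside: pinch it from above across the 28 mm
- pointer (a joint): Black needle 51 mm long with a bob, pivoted at the dial's centre; it hangs plumb by its own weight and swings 1 to 2 s after a move. Value (rad): its angle in the gauge about the gauge's +x; 0 = straight towards the foot, positive = towards the gauge's +y end. With the gauge rocked so that its +y end goes down by an angle A it settles at +A
- mark (a joint): The mark: a dark two-pronged clip at the dial's rim (on both faces), stiff, already set and not to be changed. The pointer tip must hang in the middle of the 7 mm gap between its prongs. Value (rad) measured as for the pointer, 0.20 to 0.37: it is on the gauge's +y side. On the mark = the two values agree within 0.065
- pointer_tip (a point): Tip of the pointer, 51 mm from the pivot, in the gauge's middle plane
- mark_gate (a point): Middle of the gap in the mark clip, 51 mm from the pivot, in the gauge's middle plane
- stand: Steel stand carrying the boss, fixed to the bench, left or right of the gauge. Base plate 90 (x) x 130 (y) x 6 mm, box section 60 x 80 mm up to 44 mm, a round rubber mount, then the boss. Origin: centre of its underside; x = along the boss's ribs, y = across them, z = up. Yaw within 23 degrees of x pointing away from the robot
- boss_top (a point): Top of the uneven cast boss, a dark block 56 x 54 mm with two parallel rounded ribs (radius 8 mm, 50 mm long, along the stand's x). One lies 12 mm to the stand's -y, crest level with this point, 88 mm above the bench; the other 12 mm to +y, crest 3 mm lower. The point is midway between them. A gauge resting on both leans 0.12 rad, less than any mark
- boss (a joint): How far the boss is pressed down into its rubber mount (m): 0 = free, 0.012 = bottomed out. It starts to give at about 1.5 N and yields 1 mm per newton more
- race: Bystander: bearing race: plain steel ring, 52 mm outside, 16 mm tall, lying flat near the middle of the work area. Origin: on or at its underside
- wrench: Bystander: steel open-ended wrench lying flat, near left. Origin: on or at its underside
- screwdriver: Bystander: screwdriver with black handle lying flat, near right. Origin: on or at its underside
- grease: Bystander: upright can with paper label, 64 mm across, 110 mm tall, left side. Origin: on or at its underside
- pin: Bystander: headed steel pin standing on end, 45 mm tall, 26 mm across the head, beyond the middle of the work area. Origin: on or at its underside
- yoke: Bystander: aluminium U-shaped joint yoke, 50 x 75 x 52 mm, right side. Origin: on or at its underside
Not all that is in view belongs to the job. What is shaped like the gauge but orange is not meant. Leave any blue look-alike of the stand alone.

How it is judged:
On the way, in this order (a step that is already met when the one before it is completed fails the run):
1. the gauge is held clear of the bench by the gripper, not touching the stand (height (world z) of gauge above 0.03 m and contact force between the fingers and gauge above 1 N and contact force between gauge and stand below 0.1 N), for 0.2 s.
2. the held gauge stands level on the boss (foot within 5 degrees of level), across its ribs (contact force between gauge and stand above 0.5 N and contact force between the fingers and gauge above 1 N and x of boss_top in the frame of gauge between -0.025 and 0.025 m and y of boss_top in the frame of gauge between -0.03 and 0.03 m and z of boss_top in the frame of gauge between -0.012 and 0.01 m and angle between gauge's own z axis and vertical below 0.09 rad and angle between the x axis of gauge and the x axis of stand, either way round below 0.25 rad), for 0.2 s.
3. the gauge is rocked on the boss until the pointer tip is in the mark (contact force between gauge and stand above 0.5 N and contact force between the fingers and gauge above 1 N and x of boss_top in the frame of gauge between -0.025 and 0.025 m and y of boss_top in the frame of gauge between -0.03 and 0.03 m and z of boss_top in the frame of gauge between -0.012 and 0.01 m and distance between pointer_tip and mark_gate below 0.0035 m), for 0.2 s.
At the end, for the whole second after the job is handed in: Gauge still gripped, its foot bearing on the boss with 0.5 to 25 N, boss top within 25 mm across and 30 mm along the foot of its middle, dial axis along the ribs within 0.25 rad and level within 0.17 rad; pointer tip within 3.5 mm of the middle of the mark and nearly still (all of step 3 and velocity of joint pointer between -0.4 and 0.4 rad/s and angle between gauge's own x axis and vertical between 1.4 and 1.74 rad and angle between the x axis of gauge and the x axis of stand, either way round below 0.25 rad and linear speed of gauge below 0.02 m/s); the arm keeps its last pose, push and grip.
It fails at once if the gauge is pressed on the stand with more than 25 N (contact force between gauge and stand above 25 N).
It fails at once if a bystander is moved by more than 25 mm (distance of any of race, wrench, screwdriver, grease, pin, yoke from where it was at the start of the episode above 0.025 m).
It also fails if it takes over 48 s, if anything falls off the work surface, if the arm or the gripper's body presses on something with over 40 N, if the wrist force passes 120 N, or if a joint passes its speed limit or range.

## Working session

There is one attempt and no reset: what is moved stays moved. The work goes in short steps, Python scripts to look and compute and a shell command to move; the robot and the scene stay as the last step left them, time stands still between calls to the robot, and variables do not carry over. Pictures are saved under pics/ and viewed, and the job is handed in when it is done.

```bash
ls; mkdir -p pics; python3 - <<'E'
from rig import ctrl, vision
import cv2, numpy as np
print(ctrl.get_state(), ctrl.pinch_z)
for n in ("scene","side","wrist"):
    d=vision.get_image(n); cv2.imwrite(f"pics/{n}0.png",d["img"])
    print(n,{k:(np.round(v,4).tolist() if hasattr(v,'tolist') else v) for k,v in d.items() if k!="img"})
E
```

```text
pics
{'time_s': 0.0, 'joint_positions': array([-1.36942080e+00,  1.31160015e-01,  1.48926636e+00, -4.64792241e-05,
        1.52298426e+00, -8.54383079e-02]), 'dq': array([ 0.00069605, -0.00070059, -0.00133308,  0.00099521, -0.00135697,
       -0.00066787]), 'joint_torque': array([ 6.90280995e-04, -5.59847617e+01, -4.91758275e+01,  7.70951039e-02,
        3.55733733e-02, -1.40469292e-04]), 'position': array([ 0.16960828, -0.57494254,  0.21759522]), 'orientation': array([[-4.09116062e-04,  9.59149483e-01,  2.82899455e-01],
       [ 1.77196062e-03,  2.82899730e-01, -9.59147853e-01],
       [-9.99998346e-01,  1.08883901e-04, -1.81531393e-03]]), 'wrist_force': array([-0.13418024, -0.23087554,  0.43094055]), 'wrist_torque': array([ 0.01210123, -0.0075827 , -0.01617738]), 'width': 1.0011249515783573} 0.0188
scene {'fx': 364.3279210815884, 'fy': 364.3279210815884, 'cx': 258.3189172105294, 'cy': 187.16950030595686, 'cam_to_world': [[0.0938, 0.7674, -0.6343, 1.2593], [0.9956, -0.0707, 0.0617, -0.0681], [0.0025, -0.6373, -0.7706, 1.0228], [0.0, 0.0, 0.0, 1.0]]}
side {'fx': 464.9113515769589, 'fy': 464.9113515769589, 'cx': 250.75078753372452, 'cy': 187.2120987775196, 'cam_to_world': [[-0.888, -0.2769, 0.3671, 0.0519], [-0.4596, 0.5562, -0.6924, 0.8414], [-0.0125, -0.7836, -0.6212, 0.8802], [0.0, 0.0, 0.0, 1.0]]}
wrist {'fx': 319.011497568441, 'fy': 319.011497568441, 'cx': 256.6789148068648, 'cy': 195.19935955656044, 'hand_eye': [[0.0007, -0.261, 0.9653, -0.1659], [-0.0006, -0.9653, -0.261, 0.0725], [1.0, -0.0004, -0.0008, -0.0007], [0.0, 0.0, 0.0, 1.0]]}
```

View pics/scene0.png

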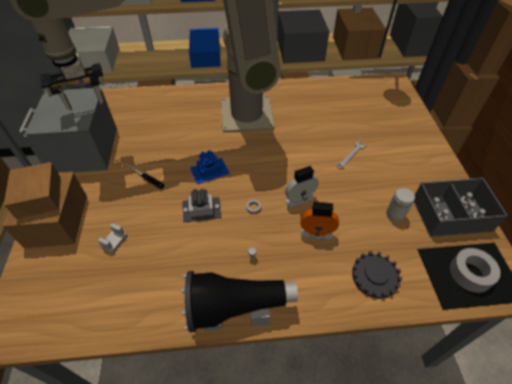

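View pics/side0.png

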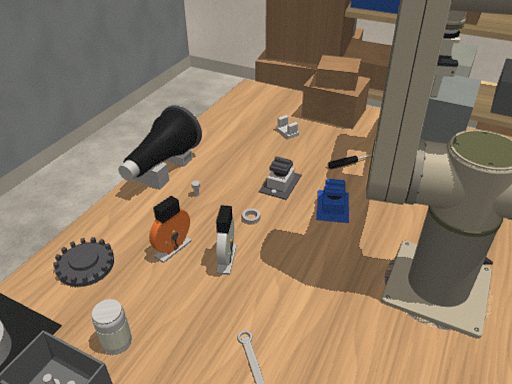

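View pics/wrist0.png

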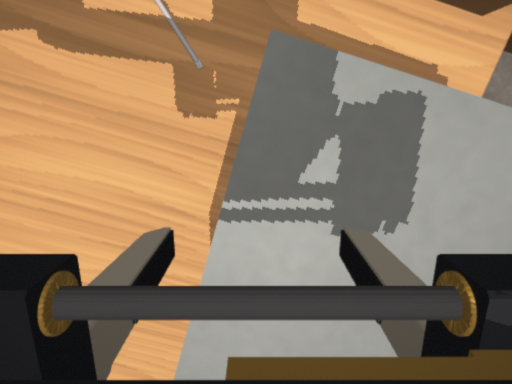

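Candidates: for the gauge, the white dial at scene (302,188) / side (227,240), against the orange one at (320,220) / (170,230), which is excluded by colour. For the stand, the grey one at scene (202,206) / side (282,177), against the blue look-alike at (208,167), which is also excluded. I'll confirm both with enlarged crops.

```bash
python3 - <<'E'
import cv2,numpy as np
a=cv2.imread("pics/scene0.png");b=cv2.imread("pics/side0.png")
def c(im,x,y,w,h,s): return cv2.resize(im[y:y+h,x:x+w],(w*s,h*s),interpolation=cv2.INTER_CUBIC)
A=c(a,275,155,64,48,6);B=c(a,175,175,64,48,6)
C=c(b,195,195,64,48+24,6)[:432];D=c(b,250,145,64,72,6)[:432]
cv2.imwrite("pics/crop1.png",np.vstack([np.hstack([A,B])]))
cv2.imwrite("pics/crop2.png",np.vstack([np.hstack([C,D])]))
E
```

```text
(no output)
```

View pics/crop1.png

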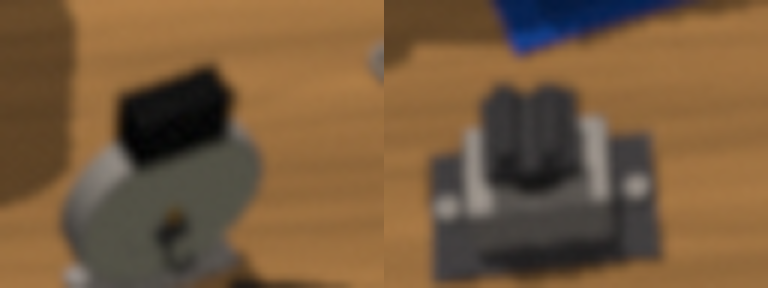

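View pics/crop2.png

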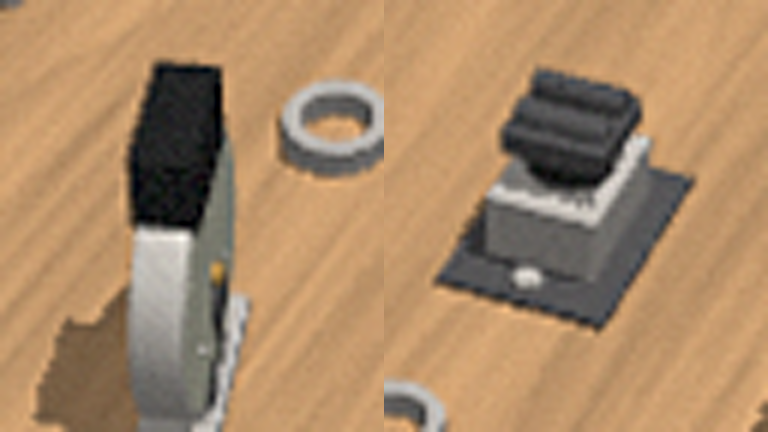

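```bash
cat > h.py <<'E'
import numpy as np, cv2
from rig import ctrl, vision
def grab(n,save=None):
    st=ctrl.get_state(); d=vision.get_image(n)
    if n=="wrist":
        T=np.eye(4);T[:3,:3]=st["orientation"];T[:3,3]=st["position"]
        d["cam_to_world"]=T@d["hand_eye"]
    if save: cv2.imwrite(save,d["img"]); np.savez(save+".npz",**{k:v for k,v in d.items()})
    return d
def load(p): return dict(np.load(p+".npz"))
def ray(d,u,v):
    c=np.array([(u-d["cx"])/d["fx"],(v-d["cy"])/d["fy"],1.]); M=d["cam_to_world"]
    return M[:3,3],M[:3,:3]@c
def onz(d,u,v,z):
    o,r=ray(d,u,v); return o+r*(z-o[2])/r[2]
def proj(d,p):
    M=np.linalg.inv(d["cam_to_world"]); q=M[:3,:3]@p+M[:3,3]
    return np.array([d["fx"]*q[0]/q[2]+d["cx"],d["fy"]*q[1]/q[2]+d["cy"]])
def tri(*obs):
    A=np.zeros((3,3));b=np.zeros(3)
    for d,u,v in obs:
        o,r=ray(d,u,v);r=r/np.linalg.norm(r);P=np.eye(3)-np.outer(r,r);A+=P;b+=P@o
    return np.linalg.solve(A,b)
def totool(p):
    st=ctrl.get_state(); return st["orientation"].T@(p-st["position"])*100
E
python3 - <<'E'
from h import *
s=grab("scene","pics/sc1.png");d=grab("side","pics/si1.png")
for n,im,(x,y,w,h) in (("sc",s["img"],(288,160,32,30)),("si",d["img"],(212,200,26,36))):
    c=im[y:y+h,x:x+w]; m=(c.max(2)<40).astype(np.uint8)
    k,l,st,ce=cv2.connectedComponentsWithStats(m); i=1+np.argmax(st[1:,4]); print(n,st[i],ce[i]+[x,y])
    cen=ce[i]+[x,y]
    if n=="sc": a=cen
    else: b=cen
print("grip",tri((s,*a),(d,*b)), onz(s,*a,.14),onz(d,*b,.14))
# end edges of block top (scene crop)
f=lambda x,y:(275+x/6-.4,155+y/6-.4)
g=lambda x,y:(175+x/6-.4,175+y/6-.4)
p=onz(s,*f(118,95),.158);q=onz(s,*f(213,66),.158);print("edge",p,q,np.degrees(np.arctan2(*(q-p)[:2])))
# ribs mid, scene
g2=lambda x,y:g(x-384,y)
for P in ((508,90),(510,180),(556,90),(560,178)): print("rib",onz(s,*g2(*P),.085))
for P in ((432,157),(652,132),(662,258),(434,280)): print("plate",onz(s,*g2(*P),.006))
h=lambda x,y:(250+(x-384)/6-.4,145+y/6-.4)
for P in ((434,283),(603,328),(695,180)): print("plate side",onz(d,*h(*P),.006))
E
```

```text
sc [  7   7  18  16 189] [303.44973545 174.52380952]
si [  5   6  15  27 290] [224.11724138 219.55172414]
grip [0.49063381 0.15287521 0.13816514] [0.49316338 0.15310753 0.14      ] [0.4891267 0.1534727 0.14     ]
edge [0.48878956 0.12231454 0.158     ] [0.47257723 0.17672684 0.158     ] -16.591604201710737
rib [ 0.47860988 -0.20245347  0.085     ]
rib [ 0.54122809 -0.20039624  0.085     ]
rib [ 0.4810464 -0.1760181  0.085    ]
rib [ 0.54234446 -0.17376173  0.085     ]
plate [ 0.45964947 -0.2572225   0.006     ]
plate [ 0.45285102 -0.12859842  0.006     ]
plate [ 0.5438889  -0.12531199  0.006     ]
plate [ 0.54711332 -0.25281466  0.006     ]
plate side [ 0.53921493 -0.12304088  0.006     ]
plate side [ 0.44977038 -0.1286118   0.006     ]
plate side [ 0.45578489 -0.2599591   0.006     ]
```

```bash
python3 -m pendant '[[0,0,3.1,-3.9,0],[0,0,3.1,-3.9,0],[0,0,3.1,-3.9,0],[0,0,3.1,-3.9,0],[0,0,3.1,-3.9,0]]'; python3 -m pendant '[[0,0,2.9,-4,0],[0,0,2.9,-4,0],[0,0,2.9,-4,0],[0,0,2.9,-4,0],[0,0,2.9,-4,0]]'
```

```text
time_s: 0.75
position: [0.2635, -0.3428, 0.2184]
orientation: [[0.0, 0.959, 0.282], [-0.0, 0.282, -0.959], [-1.0, 0.0, 0.0]]
wrist_force: [0.9, -0.0, 0.7]
width: 0.999
time_s: 1.25
position: [0.346, -0.11, 0.2189]
orientation: [[0.001, 0.959, 0.282], [-0.001, 0.282, -0.959], [-1.0, 0.001, 0.001]]
wrist_force: [1.8, 0.4, 1.2]
width: 0.996
```

```bash
python3 -m pendant '[[0,0,2.7,-4.2,0],[0,0,2.7,-4.2,0],[0,0,2.7,-4.2,0],[0,0,2.7,-4.2,0],[0,0,2.7,-4.2,0]]'; for i in 1 2 3 4; do python3 -m pendant '[[0,0,0,0,-8.59],[0,0,0,0,-8.59],[0,0,0,0,-8.59],[0,0,0,0,-8.59],[0,0,0,0,-8.59]]'|head -3; done;  python3 -m pendant '[[0,1.5,0,0,-8.2],[0,1.5,0,0,0],[0,1.5,0,0,0],[0,1.2,0,0,0],[0,0,0,0,0]]'
python3 - <<'E'
from h import *
d=grab("wrist","pics/w1.png")
E
```

```text
time_s: 1.75
position: [0.416, 0.1302, 0.2189]
orientation: [[0.001, 0.959, 0.283], [0.0, 0.283, -0.959], [-1.0, 0.001, 0.0]]
wrist_force: [0.4, -1.0, 0.3]
width: 1.0
time_s: 2.25
position: [0.4158, 0.128, 0.2186]
orientation: [[-0.0, 0.504, 0.864], [-0.0, 0.864, -0.504], [-1.0, -0.0, -0.0]]
time_s: 2.75
position: [0.4158, 0.1278, 0.2186]
orientation: [[-0.0, -0.22, 0.976], [-0.0, 0.976, 0.22], [-1.0, -0.0, -0.0]]
time_s: 3.25
position: [0.4158, 0.1279, 0.2186]
orientation: [[0.0, -0.825, 0.564], [0.0, 0.564, 0.825], [-1.0, 0.0, 0.0]]
time_s: 3.75
position: [0.4158, 0.1278, 0.2186]
orientation: [[-0.0, -0.989, -0.149], [0.0, -0.149, 0.989], [-1.0, 0.0, 0.0]]
time_s: 4.25
position: [0.4143, 0.1276, 0.159]
orientation: [[-0.004, -0.96, -0.281], [-0.001, -0.281, 0.96], [-1.0, 0.004, 0.0]]
wrist_force: [0.1, 0.1, -1.0]
width: 1.0
```

View pics/w1.png

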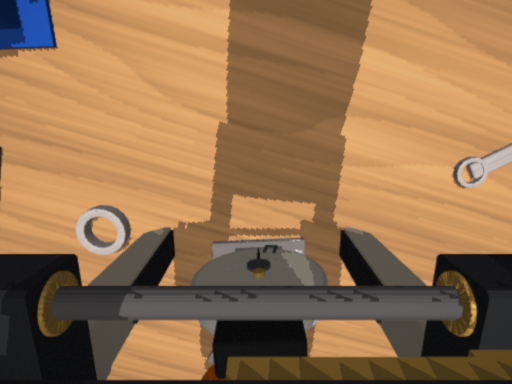

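```bash
python3 - <<'E'
import cv2
a=cv2.imread("pics/w1.png")[225:300,190:340]
cv2.imwrite("pics/w1c.png",cv2.resize(a,None,fx=5,fy=5,interpolation=cv2.INTER_CUBIC))
E
```

```text
(no output)
```

View pics/w1c.png

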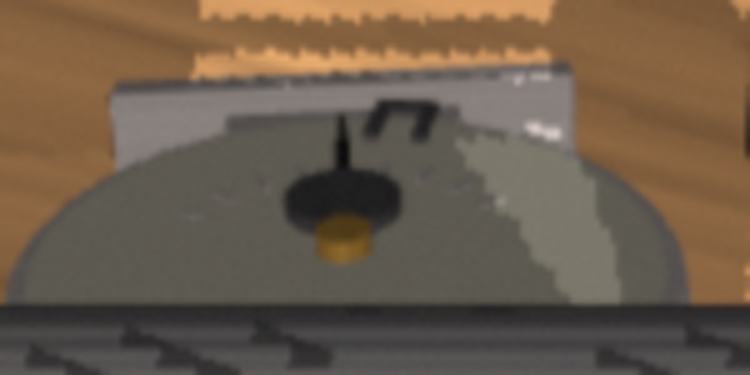

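```bash
python3 - <<'E'
from h import *
d=load("pics/w1.png")
f=lambda x,y:(190+x/5-.4,225+y/5-.4)
# foot near edge top z=.008
p=onz(d,*f(113,87),.008);q=onz(d,*f(570,67),.008)
yv=(q-p)/np.linalg.norm(q-p); psi=np.degrees(np.arctan2(-yv[0],yv[1]))
xv=np.array([yv[1],-yv[0],0]); print(p,q,np.linalg.norm(q-p),psi,"centre",(p+q)/2+xv*.017)
cen=(p+q)/2+xv*.017
for off in (.011,.013,.015):
    P0=cen-xv*off
    def pl(u,v):
        o,r=ray(d,u,v); t=((P0-o)@xv)/(r@xv); w=o+r*t-P0; return np.array([w@yv*1000,w[2]*1000])
    for n,pt in dict(tip=(342,116),l0=(372,135),l1=(385,105),r0=(420,137),r1=(433,107),piv=(343,228)).items():
        w=pl(*f(*pt)); print(off,n,w.round(1),"r",np.hypot(w[0],w[1]-70).round(1),"ang",np.arctan2(w[0],70-w[1]).round(3))
E
```

```text
[0.48963137 0.10093469 0.008     ] [0.45787419 0.19345779 0.008     ] 0.09782148645089055 18.94402514201132 centre [0.489832   0.15271519 0.008     ]
0.011 tip [-0.1  6.7] r 63.3 ang -0.002
0.011 l0 [ 6.  16.7] r 53.7 ang 0.111
0.011 l1 [9.1 2. ] r 68.6 ang 0.133
0.011 r0 [15.7 18.6] r 53.7 ang 0.296
0.011 r1 [19.2  4.1] r 68.6 ang 0.284
0.011 piv [-0.2 55.4] r 14.6 ang -0.013
0.013 tip [-0.1 11.1] r 58.9 ang -0.001
0.013 l0 [ 6. 21.] r 49.4 ang 0.121
0.013 l1 [9.  6.5] r 64.1 ang 0.141
0.013 r0 [15.5 22.9] r 49.6 ang 0.318
0.013 r1 [19.   8.6] r 64.3 ang 0.3
0.013 piv [-0.1 59.2] r 10.9 ang -0.012
0.015 tip [ 0.  15.6] r 54.4 ang 0.0
0.015 l0 [ 5.9 25.3] r 45.1 ang 0.132
0.015 l1 [ 9. 11.] r 59.6 ang 0.151
0.015 r0 [15.4 27.1] r 45.5 ang 0.345
0.015 r1 [18.8 13.1] r 59.9 ang 0.319
0.015 piv [-0.1 62.9] r 7.1 ang -0.008
```

```bash
python3 -m pendant '[[0,-2,0,0,0],[0,-2,0,0,0],[0,0,0,0,8.59],[0,0,0,0,8.59],[0,0,0,0,8.59]]'|head -3;  python3 -m pendant '[[0,0,0,0,8.59],[0,0,0,0,8.59],[0,0,0,0,8.59],[0,0,0,0,8.59],[0,0,0,0,8.59]]'|head -3; python3 -m pendant '[[0,0,0,0,8.59],[0,0,0,0,8.59],[0,0,0,0,2.5],[0,0,0,0,0]]'
python3 -c "
from h import *
print(totool(np.array([.490,.153,.121])))"
```

```text
time_s: 4.8
position: [0.4165, 0.128, 0.2028]
orientation: [[0.002, -0.986, 0.169], [0.0, 0.169, 0.986], [-1.0, -0.002, 0.001]]
time_s: 5.3
position: [0.4163, 0.1279, 0.2026]
orientation: [[0.001, -0.606, 0.796], [0.0, 0.796, 0.606], [-1.0, -0.001, 0.001]]
time_s: 5.7
position: [0.4163, 0.1279, 0.2025]
orientation: [[0.001, -0.308, 0.951], [0.0, 0.951, 0.308], [-1.0, -0.0, 0.001]]
wrist_force: [-0.7, -0.5, 0.2]
width: 1.001
[8.15554649 0.1144746  7.77602619]
```

```bash
python3 -m pendant '[[0,0,0.1,4,0],[0,0,0,3.8,0],[0,0,0,0,0]]'
python3 - <<'E'
from h import *
d=grab("wrist","pics/w2.png")
for a in((.49,.153,.158),): print(proj(d,np.array(a)))
E
```

```text
time_s: 6.0
position: [0.492, 0.1537, 0.2001]
orientation: [[-0.002, -0.311, 0.95], [-0.0, 0.95, 0.311], [-1.0, 0.0, -0.002]]
wrist_force: [-1.3, -0.6, 0.7]
width: 1.001
[253.40024307 218.84552488]
```

View pics/w2.png

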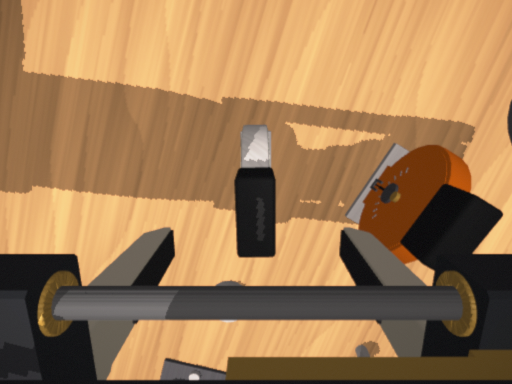

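The wrist view shows the grip block at (256,219), squared up and centred between the fingers (tips at columns 172 and 340). The orange gauge stays about 45 mm clear on the right. Descending now.

```bash
python3 -m pendant '[[0,2.5,0,0,0],[0,2.5,0,0,0],[0,2,0,0,0],[0,0.9,0,0,0],[0,0,0,0,0]]' 30; python3 -m pendant '[[255,0,0,0,0],[255,0,0,0,0],[255,0,0,0,0],[255,0,0,0,0],[255,0,0,0,0]]' 30
```

```text
time_s: 6.55
position: [0.4885, 0.1526, 0.1219]
orientation: [[-0.002, -0.31, 0.951], [-0.0, 0.951, 0.31], [-1.0, 0.0, -0.002]]
wrist_force: [0.2, -0.7, -0.1]
width: 1.006
time_s: 7.05
position: [0.4899, 0.153, 0.123]
orientation: [[0.001, -0.31, 0.951], [0.0, 0.951, 0.31], [-1.0, -0.0, 0.001]]
wrist_force: [0.3, -0.5, -0.2]
width: 0.617
```

```bash
python3 -m pendant '[[255,0,0,0,0],[255,0,0,0,0],[255,0,0,0,0],[255,0,0,0,0],[255,0,0,0,0]]' 30; python3 -m pendant '[[255,0,0,0,0],[255,0,0,0,0]]' 30
```

```text
time_s: 7.55
position: [0.4897, 0.1529, 0.1226]
orientation: [[-0.0, -0.31, 0.951], [-0.0, 0.951, 0.31], [-1.0, -0.0, -0.0]]
wrist_force: [0.3, -0.8, -0.1]
width: 0.302
time_s: 7.75
position: [0.4897, 0.1529, 0.1225]
orientation: [[-0.0, -0.31, 0.951], [-0.0, 0.951, 0.31], [-1.0, -0.0, -0.0]]
wrist_force: [1.2, 0.0, -1.8]
width: 0.299
```

```bash
python3 -m pendant '[[255,-2,0,0,0],[255,-3,0,0,0],[255,-3.5,0,0,0],[255,-3,0,0,0],[255,-1,0,0,0]]'; python3 -m pendant '[[255,0,0,0,0],[255,0,0,0,0],[255,0,0,0,0]]'
python3 - <<'E'
from h import *
d=grab("scene","pics/sc3.png");e=grab("side","pics/si3.png")
a=cv2.resize(d["img"][80:220,240:370],None,fx=3,fy=3,interpolation=2)
b=cv2.resize(e["img"][120:260,170:300],None,fx=3,fy=3,interpolation=2)
cv2.imwrite("pics/c3.png",np.hstack([a,b]))
E
```

```text
time_s: 8.25
position: [0.4911, 0.1533, 0.2512]
orientation: [[0.005, -0.31, 0.951], [0.001, 0.951, 0.31], [-1.0, -0.0, 0.005]]
wrist_force: [0.7, -0.3, -2.3]
width: 0.298
time_s: 8.55
position: [0.4886, 0.1527, 0.2451]
orientation: [[-0.004, -0.31, 0.951], [-0.001, 0.951, 0.31], [-1.0, 0.0, -0.004]]
wrist_force: [-0.1, -0.9, -2.9]
width: 0.299
```

View pics/c3.png

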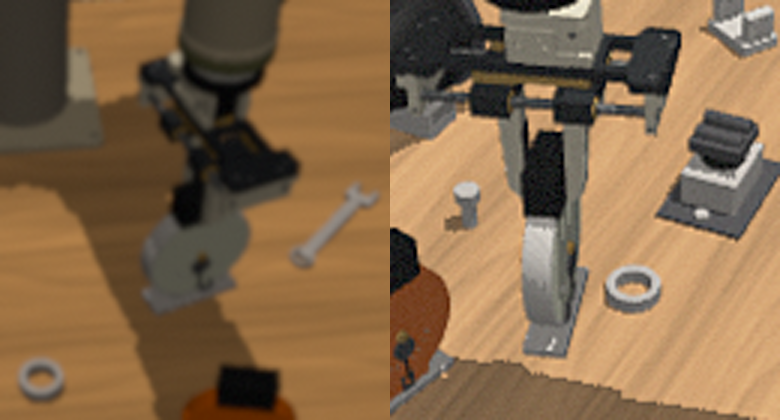

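```bash
python3 -m pendant '[[255,0,0,0,4],[255,0,0,0,7.5],[255,0,0,0,4],[255,0,-1,0,0],[255,0,-2.5,0,0]]'|head -4; python3 -m pendant '[[255,0,-3.5,0,0],[255,0,-3.5,0,0],[255,0,-3.5,0,0],[255,0,-3.5,0,0],[255,0,-3.5,0,0]]'|head -4;  python3 -m pendant '[[255,0,-3.5,0,0],[255,0,-3,0,0],[255,0,-2.5,0,0],[255,0,-1.5,0,0],[255,0,-1,0,0]]';  python3 -m pendant '[[255,0,0,0,0],[255,0,0,0,0]]'
python3 - <<'E'
from h import *
d=grab("scene","pics/sc4.png");e=grab("side","pics/si4.png");grab("wrist","pics/w4.png")
a=cv2.resize(d["img"][100:240,140:270],None,fx=3,fy=3,interpolation=2)
b=cv2.resize(e["img"][70:210,220:350],None,fx=3,fy=3,interpolation=2)
cv2.imwrite("pics/c4.png",np.hstack([a,b]))
E
```

```text
time_s: 9.15
position: [0.4908, 0.1183, 0.2468]
orientation: [[-0.001, -0.049, 0.999], [0.0, 0.999, 0.049], [-1.0, 0.0, -0.001]]
wrist_force: [0.3, -1.1, -2.5]
time_s: 9.65
position: [0.4984, -0.0588, 0.2471]
orientation: [[-0.001, -0.047, 0.999], [-0.0, 0.999, 0.047], [-1.0, -0.0, -0.001]]
wrist_force: [1.0, 0.5, -2.7]
time_s: 10.15
position: [0.5036, -0.173, 0.2471]
orientation: [[-0.001, -0.044, 0.999], [0.0, 0.999, 0.044], [-1.0, 0.0, -0.001]]
wrist_force: [0.2, 0.5, -2.7]
width: 0.301
time_s: 10.35
position: [0.504, -0.1711, 0.2475]
orientation: [[-0.0, -0.045, 0.999], [0.001, 0.999, 0.045], [-1.0, 0.001, -0.0]]
wrist_force: [0.2, 0.5, -2.9]
width: 0.297
```

View pics/c4.png

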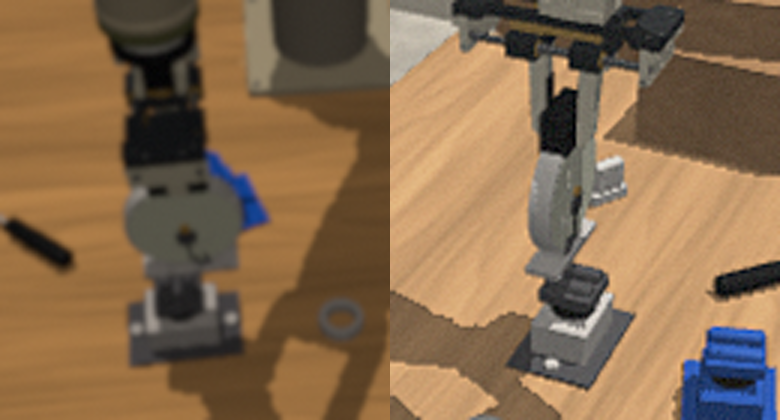

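View pics/w4.png

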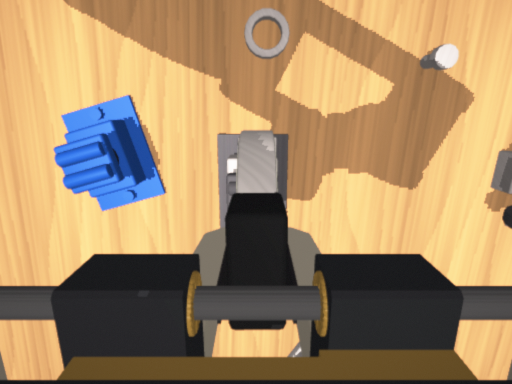

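```bash
python3 - <<'E'
from h import *
d=load("pics/w4.png")
p=onz(d,219,134,.006);q=onz(d,288,134,.006);r=onz(d,219,228,.006);print(p,q,r,(p+q)/2)
# foot tilt in the scene view: corner pixels
s=load("pics/sc4.png")["img"][180:200,180:225]
cv2.imwrite("pics/c5.png",cv2.resize(load("pics/sc4.png")["img"][150:230,175:240],None,fx=8,fy=8,interpolation=cv2.INTER_CUBIC))
E
```

```text
[ 0.45482479 -0.12995109  0.006     ] [ 0.54155434 -0.12603895  0.006     ] [ 0.45663619 -0.25597333  0.006     ] [ 0.49818957 -0.12799502  0.006     ]
```

View pics/c5.png

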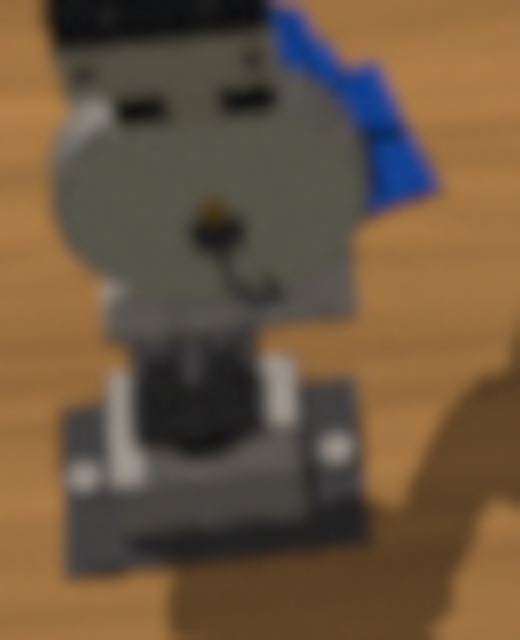

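```bash
python3 -m pendant '[[255,1,-0.2,-0.3,0],[255,1,0,0,0],[255,0.8,0,0,0],[255,0.3,0,0,0],[255,0.2,0,0,0]]'; python3 -m pendant '[[255,0.1,0,0,0],[255,0.1,0,0,0],[255,0,0,0,0]]'
```

```text
time_s: 11.0
position: [0.5008, -0.1737, 0.2138]
orientation: [[-0.001, -0.044, 0.999], [0.001, 0.999, 0.044], [-1.0, 0.001, -0.001]]
wrist_force: [0.6, 0.1, -2.2]
width: 0.3
time_s: 11.3
position: [0.5013, -0.1739, 0.2129]
orientation: [[0.0, -0.044, 0.999], [-0.0, 0.999, 0.044], [-1.0, -0.0, 0.0]]
wrist_force: [0.3, 0.1, -2.7]
width: 0.3
```

```bash
python3 -m pendant '[[255,0.2,0,0,0],[255,0.1,0,0,0],[255,0,0,0,0]]'|sed -n '2p;4p'; python3 -m pendant '[[255,0.2,0,0,0],[255,0,0,0,0]]'|sed -n '2p;4p'
```

```text
position: [0.5014, -0.174, 0.2099]
wrist_force: [-1.0, 0.0, -0.5]
position: [0.5014, -0.1739, 0.2079]
wrist_force: [-0.2, 0.4, 1.3]
```

```bash
python3 -m pendant '[[255,0,0,0,0],[255,0,0,0,0],[255,0,0,0,0]]'
python3 - <<'E'
from h import *
d=grab("scene","pics/sc6.png");e=grab("side","pics/si6.png")
a=cv2.resize(d["img"][155:235,170:240],None,fx=5,fy=5,interpolation=2)
b=cv2.resize(e["img"][110:190,245:315],None,fx=5,fy=5,interpolation=2)
cv2.imwrite("pics/c6.png",np.hstack([a,b]))
E
```

```text
time_s: 12.1
position: [0.5013, -0.1739, 0.2079]
orientation: [[0.001, -0.044, 0.999], [-0.0, 0.999, 0.044], [-1.0, -0.0, 0.0]]
wrist_force: [-0.6, 0.7, 1.4]
width: 0.3
```

View pics/c6.png

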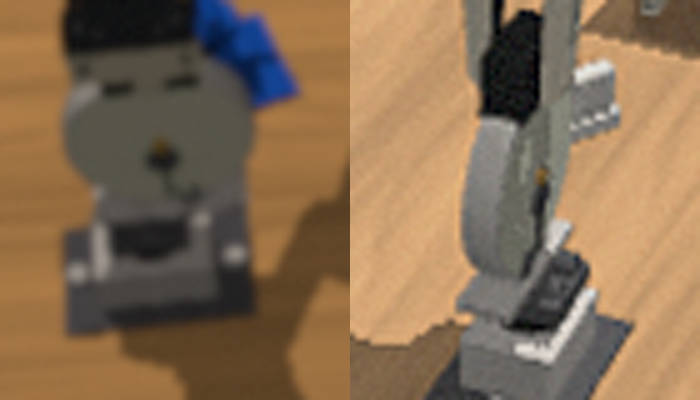

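```bash
python3 - <<'E'
from h import *
o=[]
for n in ("sc4","sc6"):
    im=load(f"pics/{n}.png")["img"]; y0=167 if n=="sc4" else 172
    c=im[y0:y0+45,180:225]; c=cv2.resize(c,None,fx=8,fy=8,interpolation=cv2.INTER_CUBIC); o.append(cv2.convertScaleAbs(c,alpha=1.8))
cv2.imwrite("pics/c7.png",np.hstack(o))
E
```

```text
(no output)
```

View pics/c7.png

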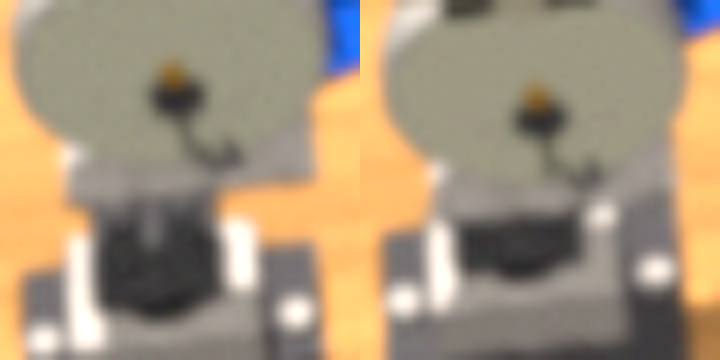

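```bash
python3 -m pendant '[[255,0,0,0,0],[255,0,0.2,0,0],[255,0,0.2,0,0],[255,0,0,0,0]]' 12; python3 -m pendant '[[255,0.1,0.3,0,0],[255,0.1,0.3,0,0],[255,0,0,0,0]]'
python3 - <<'E'
from h import *
im=grab("scene","pics/sc8.png")["img"]; c=im[172:217,180:225]; cv2.imwrite("pics/c8.png",cv2.convertScaleAbs(cv2.resize(c,None,fx=8,fy=8,interpolation=cv2.INTER_CUBIC),alpha=1.8))
E
```

```text
time_s: 12.6
position: [0.5011, -0.1696, 0.2076]
orientation: [[0.0, -0.044, 0.999], [0.0, 0.999, 0.044], [-1.0, 0.0, 0.0]]
wrist_force: [1.9, -0.2, 0.4]
width: 0.301
time_s: 12.9
position: [0.5007, -0.1633, 0.2054]
orientation: [[-0.0, -0.045, 0.999], [0.0, 0.999, 0.045], [-1.0, 0.0, -0.0]]
wrist_force: [1.7, 0.7, 0.7]
width: 0.302
```

View pics/c8.png

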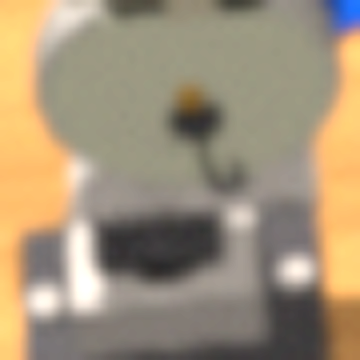

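```bash
python3 -m pendant '[[255,0.1,0.3,0,0],[255,0.1,0.3,0,0],[255,0.1,0.2,0,0],[255,0,0,0,0]]'|sed -n '2p;4p'; python3 -m pendant '[[255,0.1,0.3,0,0],[255,0.05,0.3,0,0],[255,0,0,0,0]]'
python3 - <<'E'
from h import *
im=grab("scene","pics/sc9.png")["img"]; c=im[172:217,180:225]; a=cv2.convertScaleAbs(cv2.resize(c,None,fx=8,fy=8,interpolation=cv2.INTER_CUBIC),alpha=1.8)
c=grab("side","pics/si9.png")["img"][110:190,235:315];b=cv2.resize(c,(360,360),interpolation=2);cv2.imwrite("pics/c9.png",np.hstack([a,b]))
E
```

```text
position: [0.5004, -0.1556, 0.2025]
wrist_force: [1.2, -0.3, 1.2]
time_s: 13.65
position: [0.5001, -0.1495, 0.2011]
orientation: [[-0.0, -0.045, 0.999], [0.0, 0.999, 0.045], [-1.0, 0.0, -0.0]]
wrist_force: [2.0, -0.4, 1.8]
width: 0.299
```

View pics/c9.png

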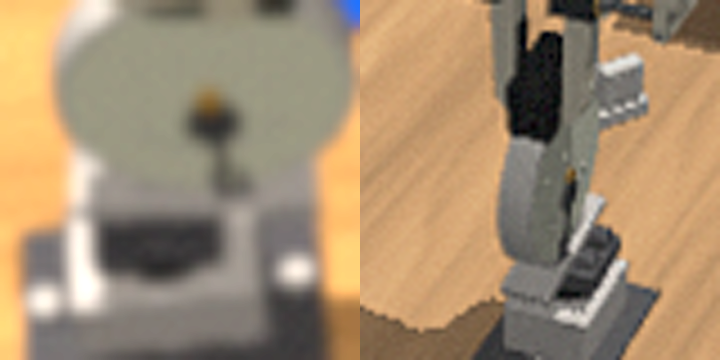

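```bash
python3 -m pendant '[[255,0.05,0.3,0,0],[255,0.05,0.3,0,0],[255,0,0,0,0]]';  python3 -m pendant '[[255,0,0,0,0],[255,0,0,0,0],[255,0,0,0,0],[255,0,0,0,0],[255,0,0,0,0]]'
python3 - <<'E'
from h import *
im=grab("scene","pics/sc10.png")["img"]; c=im[172:217,180:225]; a=cv2.convertScaleAbs(cv2.resize(c,None,fx=8,fy=8,interpolation=cv2.INTER_CUBIC),alpha=1.8)
c=grab("side","pics/si10.png")["img"][125:170,265:310];b=cv2.convertScaleAbs(cv2.resize(c,(360,360),interpolation=2),alpha=1.4);cv2.imwrite("pics/c10.png",np.hstack([a,b]))
grab("wrist","pics/w10.png")
E
```

```text
time_s: 14.05
position: [0.4998, -0.1435, 0.2]
orientation: [[-0.0, -0.044, 0.999], [0.0, 0.999, 0.044], [-1.0, 0.0, -0.0]]
wrist_force: [1.8, -0.8, 1.8]
width: 0.3
time_s: 14.55
position: [0.4998, -0.1438, 0.2001]
orientation: [[-0.0, -0.044, 0.999], [0.0, 0.999, 0.044], [-1.0, 0.0, -0.0]]
wrist_force: [1.9, 0.7, 1.5]
width: 0.301
```

View pics/c10.png

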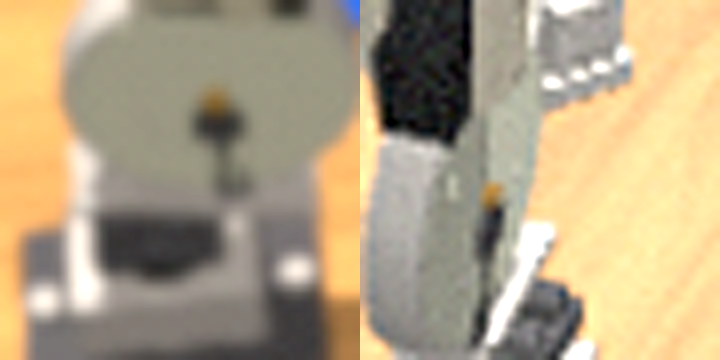

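View pics/w10.png

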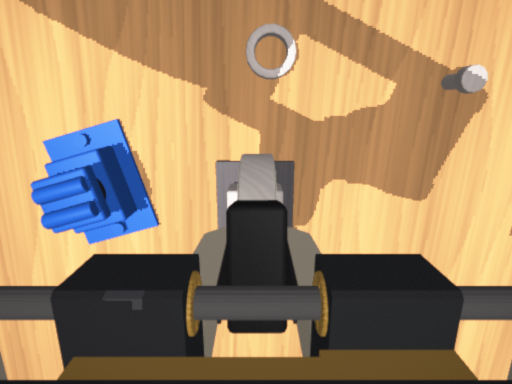

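```bash
python3 - <<'E'
from h import *
d=load("pics/w10.png"); H=np.linalg.inv(d["hand_eye"])
# tool coords: x down; pinch at x=-.0188
def pr(xt,yt,zt):
    q=H@np.array([xt,yt,zt,1]); return d["fx"]*q[0]/q[2]+d["cx"], d["fy"]*q[1]/q[2]+d["cy"]
for dz in (0,.002):
  for A in (0,.1,.15,.2,.25,.3):
    R=lambda y,z:(-.0188-( -y*np.sin(A)+z*np.cos(A)), y*np.cos(A)+z*np.sin(A))
    rows=[]
    for (y,z) in ((.03,-.023),(.03,.017)): rows.append(pr(*R(y,z+dz),0)[1])
    th=np.linspace(0,2*np.pi,720); rows.append(min(pr(*R(.06*np.cos(t),-.071+.06*np.sin(t)+dz),0)[1] for t in th))
    for y in (.05,): rows.append(pr(*R(y,-.133+dz),.017)[1])
    print(dz,A,np.round(rows,1))
o=[]
for n in ("w4","w10"):
    c=load(f"pics/{n}.png")["img"][120:280,215:300]; o.append(cv2.convertScaleAbs(cv2.resize(c,None,fx=3.5,fy=3.5,interpolation=2),alpha=2))
cv2.imwrite("pics/c11.png",np.hstack(o))
E
```

```text
0 0 [190.2 213.  129.1 136.6]
0 0.1 [193.1 207.4 139.6 151.6]
0 0.15 [194.8 204.9 144.8 159.1]
0 0.2 [196.6 202.6 149.9 166.5]
0 0.25 [198.5 200.6 155.  173.9]
0 0.3 [200.4 198.7 160.  181.2]
0.002 0 [191.1 214.5 129.3 136.8]
0.002 0.1 [193.7 208.4 139.6 151.7]
0.002 0.15 [195.2 205.6 144.7 159.1]
0.002 0.2 [196.8 203.  149.7 166.4]
0.002 0.25 [198.5 200.7 154.7 173.8]
0.002 0.3 [200.4 198.6 159.6 181.1]
```

View pics/c11.png

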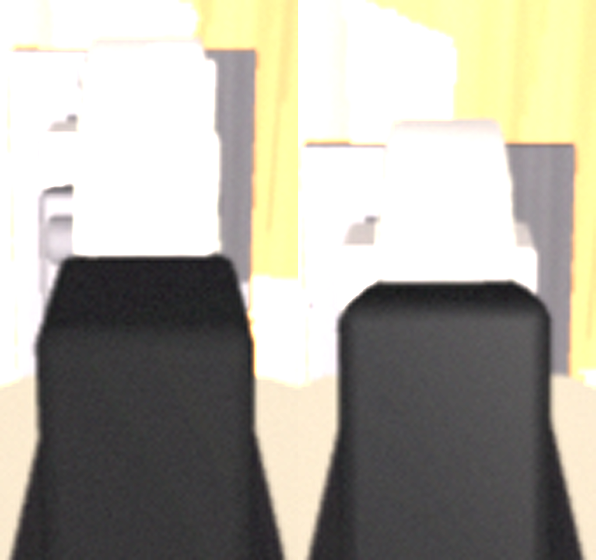

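```bash
python3 - <<'E'
from h import *
o=[]
for n in ("sc9","sc10"):
    c=load(f"pics/{n}.png")["img"][182:200,198:216]; g=cv2.cvtColor(c,6); g=cv2.normalize(g,None,0,255,32); o.append(cv2.resize(g,None,fx=20,fy=20,interpolation=cv2.INTER_CUBIC))
cv2.imwrite("pics/c12.png",np.hstack(o))
d=load("pics/sc10.png")
hub=np.array([.4998,-.1438,.2001+.0188]); 
for A in (.17,.21,.25):
  psi=np.radians(2.5); yv=np.array([-np.sin(psi),np.cos(psi),0]);xv=np.array([np.cos(psi),np.sin(psi),0]);zu=np.array([0,0,1.])
  gy=yv*np.cos(A)-zu*np.sin(A); gz=yv*np.sin(A)+zu*np.cos(A)
  C=hub-gz*.071+xv*.0155
  for m in (.2,.23,.26):
    gate=lambda r:C+r*(gy*np.sin(m)-gz*np.cos(m))
    print(A,m,"hub",((proj(d,C)-[198,182]+.5)*20).round(),"tip",((proj(d,C-zu*.051)-[198,182]+.5)*20).round(),"gate",((proj(d,gate(.051))-[198,182]+.5)*20).round())
E
```

```text
0.17 0.2 hub [203.  66.] tip [236. 268.] gate [245. 267.]
0.17 0.23 hub [203.  66.] tip [236. 268.] gate [254. 266.]
0.17 0.26 hub [203.  66.] tip [236. 268.] gate [264. 264.]
0.21 0.2 hub [184.  65.] tip [218. 268.] gate [215. 268.]
0.21 0.23 hub [184.  65.] tip [218. 268.] gate [224. 267.]
0.21 0.26 hub [184.  65.] tip [218. 268.] gate [234. 266.]
0.25 0.2 hub [166.  64.] tip [200. 267.] gate [185. 269.]
0.25 0.23 hub [166.  64.] tip [200. 267.] gate [194. 268.]
0.25 0.26 hub [166.  64.] tip [200. 267.] gate [204. 267.]
```

View pics/c12.png

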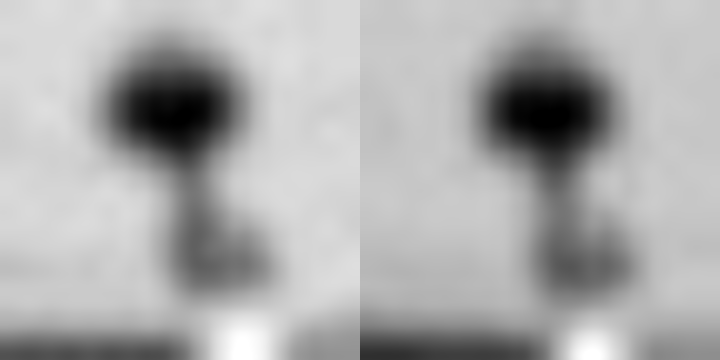

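```bash
python3 -m pendant '[[255,0.05,0.2,0,0],[255,0.05,0.2,0,0],[255,0,0,0,0],[255,0,0,0,0],[255,0,0,0,0]]';  python3 -m pendant '[[255,0,0,0,0],[255,0,0,0,0],[255,0,0,0,0],[255,0,0,0,0],[255,0,0,0,0]]'
python3 - <<'E'
from h import *
grab("wrist","pics/w13.png")
L=[grab("scene","pics/sc13.png")["img"] for _ in range(6)]
g=np.mean([cv2.cvtColor(c[182:200,198:216],6).astype(float) for c in L],0); g=cv2.normalize(g,None,0,255,32).astype(np.uint8)
a=cv2.resize(g,None,fx=20,fy=20,interpolation=cv2.INTER_CUBIC)
L=[grab("side","pics/si13.png")["img"] for _ in range(6)]
g=np.mean([cv2.cvtColor(c[138:174,272:308],6).astype(float) for c in L],0); g=cv2.normalize(g,None,0,255,32).astype(np.uint8)
b=cv2.resize(g,None,fx=10,fy=10,interpolation=cv2.INTER_CUBIC)
cv2.imwrite("pics/c13.png",np.hstack([a,b]))
c=load("pics/w13.png")["img"][120:280,215:300];cv2.imwrite("pics/c14.png",cv2.convertScaleAbs(cv2.resize(c,None,fx=3.5,fy=3.5,interpolation=2),alpha=2))
E
```

```text
time_s: 15.2
position: [0.4996, -0.1399, 0.1991]
orientation: [[-0.0, -0.044, 0.999], [0.0, 0.999, 0.044], [-1.0, 0.0, -0.0]]
wrist_force: [2.0, 0.7, 1.9]
width: 0.297
time_s: 15.7
position: [0.4996, -0.1399, 0.1991]
orientation: [[-0.0, -0.044, 0.999], [0.0, 0.999, 0.044], [-1.0, 0.0, -0.0]]
wrist_force: [1.9, -1.0, 1.0]
width: 0.301
```

View pics/c13.png

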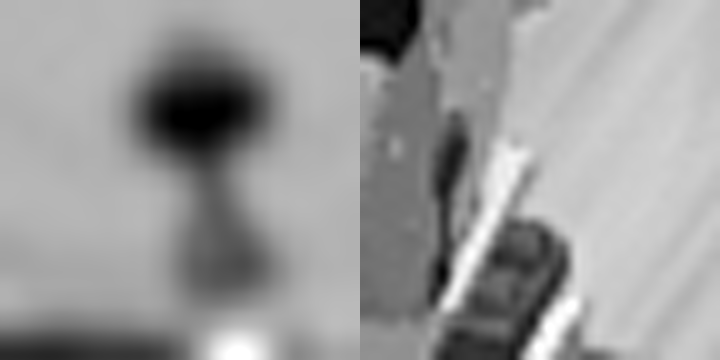

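View pics/c14.png

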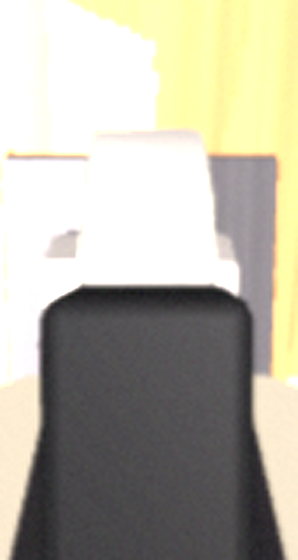

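The pointer sits symmetrically in the clip. In the scene crop the bob is at (203,110), the plumb tip is predicted at x≈229, and the clip blob is centred at 226. The pressing force is about 4–5 N and everything is still, so I'm handing in.

```bash
python3 -c "
from rig import ctrl
s=ctrl.get_state();print(s['time_s'],s['wrist_force'],s['width'],abs(s['dq']).max())
print(ctrl.finish_job())"
```

```text
16.35 [2.22556903 0.0994653  1.57390208] 0.2986950492626981 0.0016736516097202697
the job is handed in; nothing more can be done
None
```

The gauge is standing on the boss, rocked until the pointer hangs in the mark. I handed the job in at 16.35 s with it still gripped at 12 N. No verdict was reported, so the figures below are my own last checks.

**What I did**
- I picked up the white gauge by its grip block and set it level across the ribs of the grey stand, pressing with about 4 N.
- I eased the grip from 30 N to 12 N. I then moved the tool sideways and slightly down, so the gauge rolled over onto the lower rib, turning in the fingers.

**Last checks**
- **Pointer in mark:** the scene picture shows the pointer within about 1 mm of the middle of the clip. At that resolution 1 pixel is about 3 mm, so treat this as approximate.
- **Angles:** I measured the mark at about 0.23 rad. The last wrist picture put the lean at about 0.25 rad. Just before the final 4 mm nudge, other readings gave 0.17 to 0.23, so they do not fully agree. The differences are within or near the 0.065 tolerance.
- **Press on the boss:** about 4.5 N, with the arm still.
- **Position on the foot:** the boss top works out about 19–25 mm along the foot from its middle, against a limit of 30 mm. This is calculated, not seen directly.
- **Other items:** I did not re-measure the bystanders, but the planned moves stayed clear of them.

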